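# Stir the orange beads in among the blue

## Task

On the lab bench, take the green-handled stirrer out of its stand and stir the dish of blue and orange beads with it: foot down among the beads near the bottom of the dish, round and round about midway between centre and wall, at least two full turns, so that the orange beads are shifted from where they lay. Keep the orange beads in the dish, then put the stirrer back upright in the stand it came from and let go.

Things in the scene. Friction and masses are not known exactly. Their poses are not given: they have to be found in the camera images.
- stirrer: Hand stirrer standing upright in its stand: a round GREEN handle 26 mm across, 100 to 160 mm above its underside, on a bare steel rod 10 mm across that ends in a round steel foot 30 mm across and 11 mm thick. About 80 g. Origin: centre of the foot's underside; z points up the rod. It is round, so it can be gripped on the handle from above at any yaw. A look-alike with a BLACK handle stands in a second, equal stand and is not wanted.
- stand: The green-handled stirrer's stand: a grey round cup fixed to the bench, 62 mm outside, 54 mm inside, rim 50 mm above the bench, flat inner floor 8 mm above the bench, on an 84 mm base disc. Origin: centre of its underside, on the bench; z up. The stirrer stands freely on the floor of the cup.
- dish: White round straight-walled dish fixed to the bench on a black rubber pad, 132 mm outside, 122 mm inside, rim 55 mm high, flat inner floor 6 mm above the bench. Origin: centre of its underside, on the bench; z up. It holds seven loose plastic beads 24 mm across, three orange and four blue, lying in one layer round the wall; its middle (a circle of about 50 mm) is open at the start, so the stirrer's foot can be let down there. A look-alike dish with black beads is not wanted.
- orange_a_center (a point): One orange bead, a plastic ball 24 mm across (12 g); this point is its centre. The three orange beads start side by side in the dish.
- orange_b_center (a point): Another orange bead, a plastic ball 24 mm across (12 g); this point is its centre. The three orange beads start side by side in the dish.
- orange_c_center (a point): The third orange bead, a plastic ball 24 mm across (12 g); this point is its centre. The three orange beads start side by side in the dish.
Mind the look-alikes: they are no part of the job. There is more than one size of the stirrer; the job needs the larger.

How it is judged:
By the outcome, as a careful person would: the job done as asked, in the order asked, and still so for the second after the job is handed in, with the robot touching nothing.
It also fails if it takes over 64 s, if anything falls off the work surface, if the arm or the gripper's body presses on something with over 40 N, if the wrist force passes 120 N, or if a joint passes its speed limit or range.

## Robot

A 6-joint arm with a two-finger parallel gripper is mounted at the origin on the work surface. World frame = base frame: x ahead of the robot, y to its left, z up, the work surface at z = 0. Lengths are in m, angles in degrees, forces in N, time in s.
With the tool pointing down it reaches from about 0.3 to 0.75 m from the base axis. Payload 8.5 kg.
Tool frame: the origin (TCP) lies at the very end of the fingers, on their centre line; the grasp point (between the pads) lies behind it (env.pinch_z is the z of the grasp point in the tool frame, in m); z points along the fingers, x is the direction in which the jaws open and shut, and the axes are right-handed (so a half turn about z gives the same grasp; the last joint's range is limited). The gripper opens to 85 mm and grips with 20 to 120 N. Pads are 22 mm wide; open, the fingers measure 114 mm over their backs; the gripper's body (76 mm by 85 mm) begins 54 mm behind the grasp point. The pads swing forward as they close: fully open they stand 13 mm farther back than shut.
Start: joints at [-85.961, 21.807, 74.336, -0, 83.858, -12.336], TCP at [0.155, -0.528, 0.231] pointing down, gripper open.
Joint ranges: [-178.18, 178.18], [-50.72, 133.34], [12.68, 142.11], [-81.47, 261.47], [9.98, 163.14], [-165.26, 165.26]. Speed limits (degrees/s): [136.94, 136.94, 180, 180, 180, 180].

## Interface

Orientations are given as [roll, pitch, yaw] about the fixed x, y, z axes, in that order (R = Rz(yaw) Ry(pitch) Rx(roll)).
In Python, from bench import env gives the robot as it stands. The module is installed in compiled form; this text tells all that it offers.
- The arm moves only by the tool drive_tool, never from a script. Its arguments are lists of equal length, an entry for each row: "travel": the shift along the tool's x, y, z in m, a list of three; "rotation": the turn, a rotation vector about the tool's x, y, z in degrees, a list of three. In form: {"travel": [[dx, dy, dz], ...], "rotation": [[ax, ay, az], ...]}. A call has 1 to 8 rows; each row is the pose to reach, as a shift and turn from the pose commanded when the call began, along the tool's axes at that moment; what a row does not reach only later rows make up. A row lasts 1/8 s, in which the tool goes at most 62.5 mm and 10.7 degrees, less where a joint would pass 70% of its speed; a pose out of reach is approached as far as the arm can. A call with a gripper value outside its range is refused whole. "fingers" is the gripper command: -1 is shut, 1 is fully open, values between are in proportion, set as the call begins (left out, the last holds). The fingers move at their own pace and stop on an object; "grip_force" is the grip in N (left out, the last holds). Time passes only in rows, so rows that repeat a pose let the fingers close. It gives the time, the measured TCP pose, the force and the opening at its end, in the units of the state.
- env.read_state(): the state, without advancing time (a new reading comes with each control period).
- env.get_image(name): name is "side" or "top" or "wrist"; returns (picture, depth): 400x640x3 uint8, red, green, blue; 400x640 float32, m along the optical axis (not along the pixel's ray), 0 where there is no reading.
- env.camera_model(name): a dict with "mtx" (3x3 intrinsics, pixels), "R" (3x3) and "t" (3): a world point X has camera coordinates R X + t. Camera axes: x right, y down, z forward; pixel columns grow to the right and rows downward; lengths in m; the calibration is good to about 2 mm. A picture is of the moment at which its call begins: read the wrist's pose just before it. camera_model takes no time and is no camera call; for the wrist camera it gives the pose at the moment of the call.
- env.sign_off(): hands the job in, once; it reports no verdict.
Trained networks look in the newest picture that a camera, given by its name, has taken for a name from the list of things; names that differ only in an ending like _2 or _b are one class to them, and where a whole thing is asked for, a point or a joint stands for the part that bears it (a point fixed in the world has none). Each returns a list of dicts, best first, with "score" (0 to 1); they miss things now and then, are a little off and sometimes report something else, mostly with a low value. They report only what shows in the picture. A call takes as long as a camera call. They do not tell look-alikes from the thing itself.
- env.spot_in(camera, thing): "point" ([column, row] in pixels, amid what is visible of it).
- env.mark_of(camera, thing): "point" ([column, row] in pixels: a listed point, or the origin of a listed thing).
The state is a dict: "clock": time; "joint_pos": joint angles; "qvel": joint speeds; "effort": joint torques, N m; "eef_pos": TCP position; "tcp_rot": TCP orientation; "contact_force": force on the tool from outside, world axes, zero at the start; "torque": the same for the moment, N m; "width": opening from 0.0 (shut) to 1.0 (fully open).
Only numpy, scipy, OpenCV 4.12 (cv2) and the standard library are available. Lean on these libraries where they do the work, as an engineer would, in place of code of your own. Each camera call takes 0.05 s, during which the arm holds its last target. There are 200 camera calls.

## Working session

There is one attempt and no reset: what is moved stays moved. The work goes in short steps, Python scripts to look and compute and a tool call to move; the robot and the scene stay as the last step left them, time stands still between calls to the robot, and variables do not carry over. Pictures are saved under pics/ and viewed, about 8 in all and at most 12, crops included, and the job is handed in when it is done.

Besides the shell and the picture viewer there is one more tool, called after "Call:" as a command line: name --argument value ..., lists and objects as JSON in quotes. drive_tool: Moves the arm, as the interface text tells. Its arguments: {"type":"object","properties":{"travel":{"type":"array"},"rotation":{"type":"array"},"fingers":{"type":"number"},"grip_force":{"type":"number"}},"required":["travel","rotation"]}

```bash
mkdir -p pics; cat > h.py <<'E'
import numpy as np, cv2
from bench import env
def snap(n,f):
    p,d=env.get_image(n); cv2.imwrite(f'pics/{f}.png',p[:,:,::-1]); np.save(f'pics/{f}_d.npy',d); return p,d,env.camera_model(n)
def unproj(m,u,v,z=None,d=None):
    r=np.linalg.inv(m['mtx'])@[u,v,1.]; R=np.array(m['R']);t=np.array(m['t'])
    if d is not None: return R.T@(r*d-t)
    c=-R.T@t; w=R.T@r; return c+w*(z-c[2])/w[2]
E
python3 - <<'E'
from h import *
s=env.read_state();print({k:np.round(v,3) for k,v in s.items()},env.pinch_z)
a=[snap(n,n+'0') for n in('top','side')]
cv2.imwrite('pics/both.png',np.vstack([x[0] for x in a])[:,:,::-1][:, :]) 
b=cv2.resize(cv2.imread('pics/both.png'),(480,600));cv2.imwrite('pics/both.png',b)
m=a[0][2];print(m)
for t in('stirrer','stand','dish','orange_a_center'):
  for n in('top','side'):
    print(t,n,[(np.round(x['point']),round(x['score'],2)) for x in env.mark_of(n,t)])
E
```

```text
{'clock': np.float64(0.0), 'joint_pos': array([-8.5959e+01,  2.1845e+01,  7.4386e+01,  2.0000e-03,  8.3858e+01,
       -1.2337e+01]), 'qvel': array([-0.032,  0.002, -0.062,  0.005, -0.001,  0.016]), 'effort': array([-2.0000e-03, -4.4847e+01, -2.3128e+01, -0.0000e+00,  5.0000e-03,
        0.0000e+00]), 'eef_pos': array([ 0.155, -0.527,  0.231]), 'tcp_rot': array([-1.79979e+02,  8.60000e-02, -7.36230e+01]), 'contact_force': array([ 0.493, -0.057,  0.601]), 'torque': array([-0.012,  0.018,  0.003]), 'width': np.float64(0.999)} -0.0187
{'mtx': array([[506.17126157,   0.        , 316.06963216],
       [  0.        , 506.17126157, 204.08985762],
       [  0.        ,   0.        ,   1.        ]]), 'R': array([[-0.01809063, -0.99983399, -0.00217397],
       [-0.98403975,  0.01818975, -0.17701669],
       [ 0.17702685, -0.00106307, -0.98420545]]), 't': array([-0.00261887,  0.55279309,  0.93081757])}
stirrer top [(array([340., 172.]), 0.85), (array([315., 126.]), 0.62)]
stirrer side [(array([313., 202.]), 0.95), (array([262., 199.]), 0.61)]
stand top []
stand side [(array([312., 204.]), 0.74)]
dish top [(array([180., 233.]), 0.75)]
dish side [(array([223., 345.]), 0.82)]
orange_a_center top [(array([201., 232.]), 0.54)]
orange_a_center side [(array([242., 321.]), 0.76)]
```

View pics/top0.png

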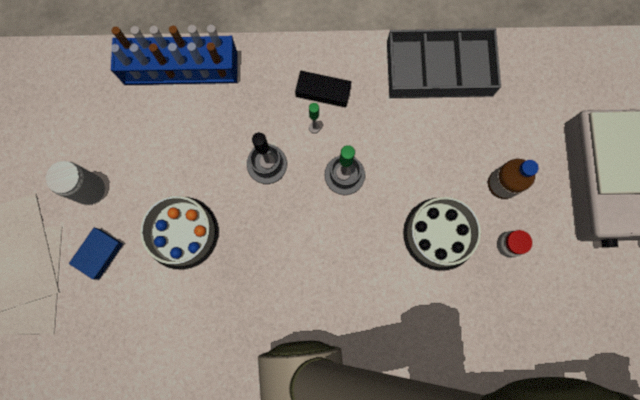

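View pics/side0.png

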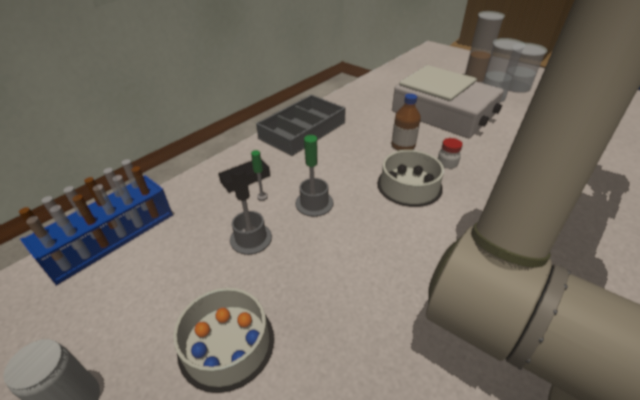

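Top view shows three stirrer candidates: a large green one in its stand (347,155), a black one in its stand (261,142) and a small loose green one (314,112). The two dishes are blue/orange (180,232) and black beads (443,233). I choose the large green at (347,155) and the dish at (180,232). Next I measure them and check with a close crop.

```bash
cat > meas.py <<'E'
from h import *
def beads(p,m):
    hsv=cv2.cvtColor(p,cv2.COLOR_RGB2HSV); out={}
    for nm,lo,hi in(('orange',(5,150,110),(18,255,255)),('blue',(105,120,50),(125,255,255))):
        n,l,st,c=cv2.connectedComponentsWithStats(cv2.inRange(hsv,lo,hi))
        out[nm]=[(c[i].round(1),st[i,4],unproj(m,*c[i],z=.018).round(4)) for i in range(1,n) if st[i,4]>25]
    return out
def cloud(d,m):
    v,u=np.mgrid[0:400,0:640]; r=np.stack([u,v,np.ones_like(u)],-1)@np.linalg.inv(m['mtx']).T
    P=(r*d[...,None]-np.array(m['t']))@np.array(m['R']); P[d==0]=np.nan; return P
def circ(P):
    A=np.c_[2*P,np.ones(len(P))]; s=np.linalg.lstsq(A,(P**2).sum(1),rcond=None)[0]
    return s[:2],np.sqrt(s[2]+s[:2]@s[:2])
E
python3 - <<'E'
from meas import *
p=cv2.imread('pics/top0.png')[:,:,::-1].copy();d=np.load('pics/top0_d.npy');m=env.camera_model('top')
for k,v in beads(p,m).items():
    for x in v:
        if x[0][1]>195: print(k,x)
P=cloud(d,m);z=P[...,2]
print('bench z',np.nanmedian(z[250:290,300:400]))
def win(u0,u1,v0,v1,lo,hi):
    k=np.zeros(z.shape,bool);k[v0:v1,u0:u1]=True;k&=(z>lo)&(z<hi);return P[k]
q=win(330,365,140,200,.135,.18);print('handle',len(q),np.nanmedian(q,0),q.min(0),q.max(0))
q=win(335,365,140,168,.160,.18);print('handletop',len(q),q.mean(0) if len(q) else 0,(q.min(0)+q.max(0))/2)
q=win(322,370,150,200,.042,.056);print('stand rim',len(q),circ(q[:,:2]))
q=win(135,222,190,275,.048,.06);print('dish rim',len(q),circ(q[:,:2]),(q.min(0)+q.max(0))/2)
hsv=cv2.cvtColor(p,cv2.COLOR_RGB2HSV);g=cv2.inRange(hsv,(50,120,50),(85,255,255));g[:,:330]=0;g[:,365:]=0
v,u=np.nonzero(g);print('green',u.min(),u.max(),v.min(),v.max(),u.mean(),v.mean())
s=cv2.imread('pics/side0.png')[110:230,210:350];cv2.imwrite('pics/crop.png',cv2.resize(s,None,fx=4,fy=4))
E
```

```text
orange (array([172.7, 212.6]), np.int32(84), array([0.5464, 0.2735, 0.018 ]))
orange (array([190.8, 214.5]), np.int32(84), array([0.5418, 0.2373, 0.018 ]))
orange (array([199.4, 230.5]), np.int32(87), array([0.5093, 0.2193, 0.018 ]))
blue (array([161. , 224.8]), np.int32(90), array([0.5222, 0.2959, 0.018 ]))
blue (array([ 93.9, 252.7]), np.int32(1300), array([0.4692, 0.426 , 0.018 ]))
blue (array([159.5, 241.3]), np.int32(97), array([0.4894, 0.2977, 0.018 ]))
blue (array([193.4, 247. ]), np.int32(80), array([0.4768, 0.2305, 0.018 ]))
blue (array([175.7, 252.5]), np.int32(91), array([0.4667, 0.2651, 0.018 ]))
bench z 0.001286342819772569
handle 229 [ 0.61801863 -0.0683433   0.16818875] [ 0.60828246 -0.08201831  0.13526487] [ 0.63278221 -0.05673528  0.17310916]
handletop 179 [ 0.62031924 -0.06912803  0.16850286] [ 0.62089154 -0.0696256   0.16672601]
stand rim 206 (array([ 0.6191702 , -0.07243342]), np.float64(0.028007810455336003))
dish rim 672 (array([0.50689115, 0.25700656]), np.float64(0.06309540326347514)) [0.50726716 0.25718616 0.05404656]
green 341 353 146 165 347.14666666666665 152.62666666666667
```

View pics/crop.png

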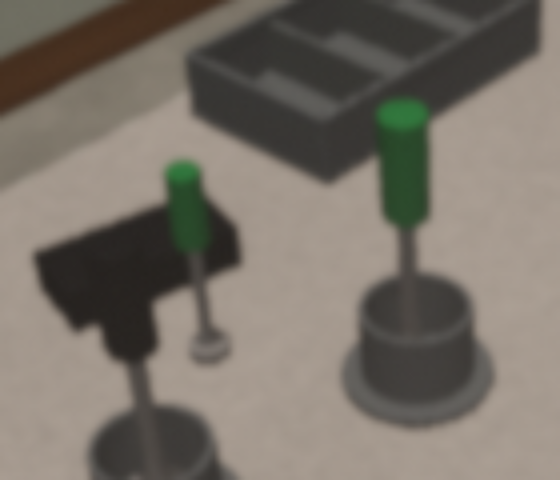

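The crop confirms it: the large green stirrer is in its grey stand, the small one stands loose to its left, and the black one is lower left. The measurements fit the given sizes: handle (0.620,-0.069) with top at z 0.168, stand (0.619,-0.072), dish centre (0.507,0.257). I set out and turn to yaw -90, so that tool x = -y, tool y = -x and tool z = down.

Call:
drive_tool --travel '[[-0.308,-0.575,-0.02],[-0.308,-0.575,-0.02],[-0.308,-0.575,-0.02],[-0.308,-0.575,-0.02],[-0.308,-0.575,-0.02],[-0.308,-0.575,-0.02],[-0.308,-0.575,-0.02],[-0.308,-0.575,-0.02]]' --rotation '[[0,0,16.4],[0,0,16.4],[0,0,16.4],[0,0,16.4],[0,0,16.4],[0,0,16.4],[0,0,16.4],[0,0,16.4]]' --fingers 1 --grip_force 60

```text
clock: 1.5
eef_pos: [0.5114, -0.1765, 0.2468]
tcp_rot: [-180.0, -0.0, -90.0]
contact_force: [0.6, -1.3, 0.1]
width: 0.999
```

Call:
drive_tool --travel '[[-0.05,-0.05,0],[-0.1,-0.1,0],[-0.107,-0.109,0],[-0.107,-0.109,0],[-0.107,-0.109,0]]' --rotation '[[0,0,0],[0,0,0],[0,0,0],[0,0,0],[0,0,0]]'

```text
clock: 2.12
eef_pos: [0.6187, -0.0718, 0.2466]
tcp_rot: [180.0, -0.0, -90.1]
contact_force: [0.1, -0.1, 0.5]
width: 1.001
```

```bash
python3 - <<'E'
from meas import *
print(env.read_state()['eef_pos'])
p,d,m=snap('wrist','w1');P=cloud(d,m);z=P[...,2]
hsv=cv2.cvtColor(p,cv2.COLOR_RGB2HSV);g=cv2.inRange(hsv,(50,120,40),(85,255,255))>0
q=P[g&(z>.155)&(z<.18)&(abs(P[...,1]+.07)<.05)];print(len(q),q.mean(0),(q.min(0)+q.max(0))/2,np.ptp(q,0))
q=P[(z>.044)&(z<.056)&(np.hypot(P[...,0]-.62,P[...,1]+.071)<.04)];print('rim',len(q),circ(q[:,:2]))
E
```

```text
[ 0.61869145 -0.0717897   0.24657122]
826 [ 0.62376666 -0.06837341  0.16581398] [ 0.62264034 -0.06814488  0.16172045] [0.02482033 0.02321175 0.01275822]
rim 468 (array([ 0.62112088, -0.07201071]), np.float64(0.02820779728737322))
```

View pics/w1.png

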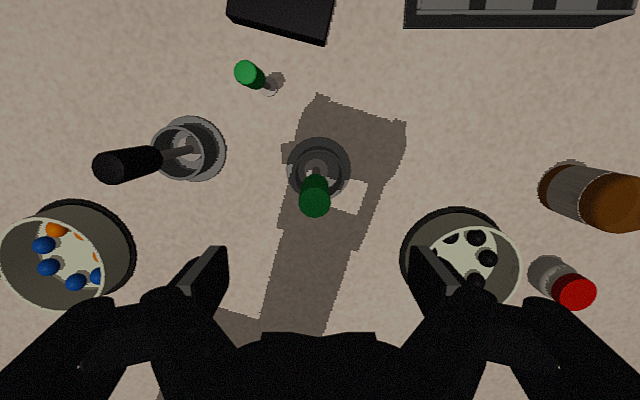

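The wrist view shows the green handle at (315,195), between the jaws and with clear space around. I'll correct by 3 mm, descend and grip.

Call:
drive_tool --travel '[[-0.003,-0.003,0.03],[-0.003,-0.003,0.065],[-0.003,-0.003,0.1],[-0.003,-0.003,0.12],[-0.003,-0.003,0.125],[-0.003,-0.003,0.125],[-0.003,-0.003,0.125]]' --rotation '[[0,0,0],[0,0,0],[0,0,0],[0,0,0],[0,0,0],[0,0,0],[0,0,0]]'

```text
clock: 3.05
eef_pos: [0.6225, -0.0686, 0.1228]
tcp_rot: [-179.9, -0.0, -90.0]
contact_force: [-0.2, -0.3, -0.8]
width: 1.001
```

Call:
drive_tool --travel '[[0,0,0],[0,0,0],[0,0,0],[0,0,0],[0,0,0],[0,0,0],[0,0,0],[0,0,0]]' --rotation '[[0,0,0],[0,0,0],[0,0,0],[0,0,0],[0,0,0],[0,0,0],[0,0,0],[0,0,0]]' --fingers -1 --grip_force 60

```text
clock: 4.05
eef_pos: [0.6224, -0.0683, 0.1218]
tcp_rot: [-180.0, -0.0, -90.0]
contact_force: [0.7, -0.3, 4.1]
width: 0.29
```

The width fits a 26 mm handle. I lift it.

Call:
drive_tool --travel '[[0,0,-0.015],[0,0,-0.035],[0,0,-0.06],[0,0,-0.085],[0,0,-0.105],[0,0,-0.115],[0,0,-0.115],[0,0,-0.115]]' --rotation '[[0,0,0],[0,0,0],[0,0,0],[0,0,0],[0,0,0],[0,0,0],[0,0,0],[0,0,0]]'

```text
clock: 5.05
eef_pos: [0.6219, -0.0681, 0.2357]
tcp_rot: [179.9, 0.0, -90.0]
contact_force: [0.8, -0.2, -1.3]
width: 0.289
```

```bash
python3 - <<'E'
from meas import *
print(env.read_state()['eef_pos'],env.read_state()['contact_force'])
p,d,m=snap('side','s1');P=cloud(d,m)
R,t,K=np.array(m['R']),np.array(m['t']),m['mtx']
e=env.read_state()['eef_pos']
for dz in(-.113,-.05,0):
    c=K@(R@(e+[0,0,dz])+t);print(c[:2]/c[2])
c=(K@(R@(e+[0,0,-.06])+t));u,v=(c[:2]/c[2]).astype(int)
cr=p[max(v-75,0):v+75,max(u-100,0):u+100,::-1];print(max(u-100,0),max(v-75,0));cv2.imwrite('pics/s1c.png',cv2.resize(cr,None,fx=3,fy=3))
E
```

```text
[ 0.62186769 -0.06810176  0.2356812 ] [ 0.80705438 -0.21250548 -1.29959521]
[310.84349797 157.66939322]
[309.89344474 129.45785808]
[309.05363511 104.51997208]
210 59
```

View pics/s1c.png

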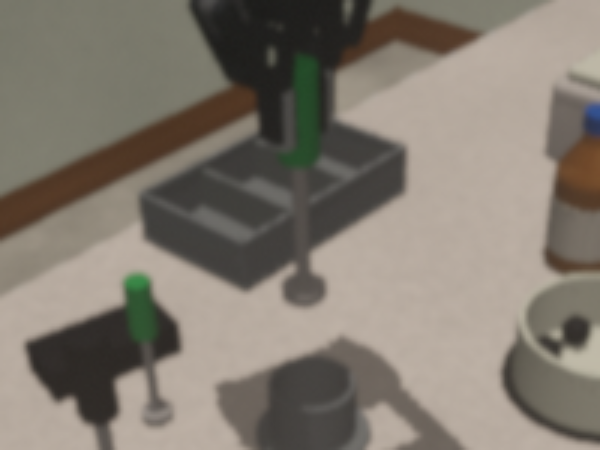

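Held upright: foot at side pixel (311,155), as predicted, and clear of the stand. I carry it to the dish, swinging away from the black stirrer.

Call:
drive_tool --travel '[[-0.02,0.04,0],[-0.06,0.08,0],[-0.105,0.11,0],[-0.155,0.115,0],[-0.205,0.115,0],[-0.255,0.115,0],[-0.295,0.115,0],[-0.325,0.115,0]]' --rotation '[[0,0,0],[0,0,0],[0,0,0],[0,0,0],[0,0,0],[0,0,0],[0,0,0],[0,0,0]]'

```text
clock: 6.1
eef_pos: [0.5068, 0.2585, 0.2359]
tcp_rot: [179.9, -0.0, -90.0]
contact_force: [0.1, 0.5, -0.7]
width: 0.291
```

Call:
drive_tool --travel '[[0,0,0],[0,0,0],[0,0,0]]' --rotation '[[0,0,0],[0,0,0],[0,0,0]]'

```text
clock: 6.48
eef_pos: [0.5074, 0.2559, 0.2365]
tcp_rot: [180.0, -0.0, -90.1]
contact_force: [0.1, 0.4, -0.4]
width: 0.291
```

```bash
python3 - <<'E'
from meas import *
print(env.read_state()['eef_pos'])
for n in('wrist','side'):
    p,d,m=snap(n,n+'2')
    for k,v in beads(p,m).items():
        print(n,k,[tuple(x[2][:2]) for x in v if np.hypot(x[2][0]-.507,x[2][1]-.257)<.07])
    P=cloud(d,m);z=P[...,2];q=P[(z>.048)&(z<.058)&(abs(np.hypot(P[...,0]-.507,P[...,1]-.257)-.063)<.008)];print(len(q),circ(q[:,:2]))
a=np.vstack([cv2.imread('pics/wrist2.png'),cv2.imread('pics/side2.png')]);cv2.imwrite('pics/c2.png',cv2.resize(a,(480,600)))
E
```

```text
[0.50742136 0.25592131 0.23652988]
wrist orange [(np.float64(0.5469), np.float64(0.2736))]
wrist blue [(np.float64(0.5218), np.float64(0.2963)), (np.float64(0.4894), np.float64(0.2975)), (np.float64(0.476), np.float64(0.2281)), (np.float64(0.4594), np.float64(0.2712))]
1586 (array([0.50833219, 0.25889481]), np.float64(0.06276698255595622))
side orange [(np.float64(0.5407), np.float64(0.2388)), (np.float64(0.5081), np.float64(0.2213)), (np.float64(0.5449), np.float64(0.2753))]
side blue [(np.float64(0.4776), np.float64(0.2301)), (np.float64(0.5206), np.float64(0.2967)), (np.float64(0.4727), np.float64(0.2647)), (np.float64(0.4926), np.float64(0.2941))]
1087 (array([0.50653178, 0.25912848]), np.float64(0.063085001961154))
```

View pics/c2.png

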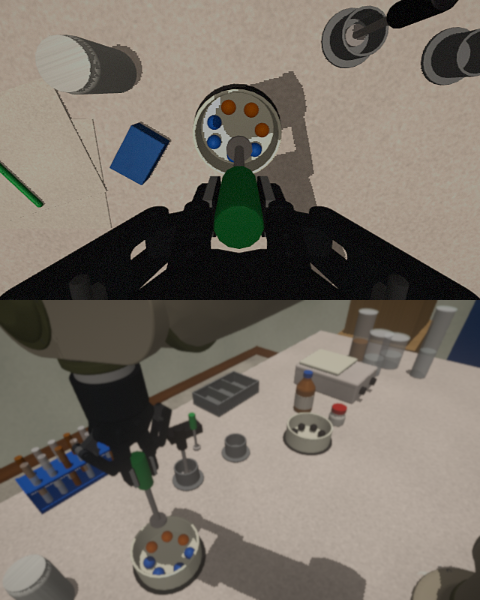

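Wrist view: foot at about (319,200) full scale, all seven beads round the wall and the middle open. Dish centre ≈ (0.507,0.2585). I check the held stirrer's tilt from the saved pictures.

```bash
python3 - <<'E'
from meas import *
s=env.read_state();e=s['eef_pos']
for n in('wrist','side'):
    m=env.camera_model(n);R,t,K=np.array(m['R']),np.array(m['t']),m['mtx']
    for dz in(-.108,-.06,0.0): c=K@(R@(e+[0,0,dz])+t);print(n,dz,(c[:2]/c[2]).round(1))
    P=cloud(np.load(f'pics/{n}2_d.npy'),m);z=P[...,2]
    for lo,hi in((.115,.14),(.15,.18),(.19,.23)):
        k=(z>lo)&(z<hi)&(np.hypot(P[...,0]-.507,P[...,1]-.257)<.03)
        v,u=np.nonzero(k);print(lo,k.sum(),P[k].mean(0).round(4),P[k].min(0).round(4),P[k].max(0).round(4),u.mean().round(1),v.mean().round(1))
E
```

```text
wrist -0.108 [319. 198.]
wrist -0.06 [319.2 215.6]
wrist 0.0 [319.8 252.6]
0.115 725 [0.5107 0.2561 0.1321] [0.4949 0.2416 0.1249] [0.5225 0.2706 0.1397] 318.9 195.4
0.15 145 [0.5116 0.2562 0.166 ] [0.5073 0.2514 0.1502] [0.5131 0.2612 0.1798] 319.0 205.9
0.19 229 [0.5163 0.2566 0.2173] [0.509  0.2447 0.1902] [0.5209 0.2688 0.23  ] 318.6 223.9
side -0.108 [210.6 293.7]
side -0.06 [202.6 270.9]
side 0.0 [190.9 237.6]
0.115 345 [0.5035 0.2574 0.1323] [0.4911 0.2412 0.1249] [0.5238 0.2705 0.14  ] 211.0 294.5
0.15 132 [0.504  0.2571 0.1652] [0.5014 0.2508 0.15  ] [0.5089 0.2608 0.18  ] 205.5 278.6
0.19 213 [0.5013 0.2582 0.2129] [0.4937 0.2464 0.1904] [0.5097 0.2687 0.23  ] 197.4 255.1
```

Upright and centred over the foot's offset. I lower it to about 3 mm above the dish floor.

Call:
drive_tool --travel '[[-0.0025,0,0.015],[-0.0025,0,0.04],[-0.0025,0,0.065],[-0.0025,0,0.088],[-0.0025,0,0.105],[-0.0025,0,0.1135],[-0.0025,0,0.1135],[-0.0025,0,0.1135]]' --rotation '[[0,0,0],[0,0,0],[0,0,0],[0,0,0],[0,0,0],[0,0,0],[0,0,0],[0,0,0]]'

```text
clock: 7.58
eef_pos: [0.5076, 0.2594, 0.1237]
tcp_rot: [-179.9, 0.0, -90.0]
contact_force: [-0.0, 0.1, -0.9]
width: 0.294
```

Now stirring, in tool axes about the dish centre. First I spiral out through the gap between two beads.

Call:
drive_tool --travel '[[0.0093,0.0036,0],[0.0149,0.0057,0],[0.0181,0.0085,0],[0.0206,0.0124,0],[0.0213,0.0166,0],[0.0208,0.0216,0],[0.0184,0.0262,0],[0.0135,0.029,0]]' --rotation '[[0,0,0],[0,0,0],[0,0,0],[0,0,0],[0,0,0],[0,0,0],[0,0,0],[0,0,0]]'

```text
clock: 8.57
eef_pos: [0.4781, 0.2462, 0.1232]
tcp_rot: [-180.0, 0.0, -90.0]
contact_force: [2.2, 1.7, -0.2]
width: 0.289
```

Call:
drive_tool --travel '[[-0.0079,0.0025,0],[-0.0163,0.0029,0],[-0.0244,0.0011,0],[-0.0319,-0.0028,0],[-0.038,-0.0084,0],[-0.0425,-0.0155,0],[-0.045,-0.0234,0],[-0.0454,-0.0318,0]]' --rotation '[[0,0,0],[0,0,0],[0,0,0],[0,0,0],[0,0,0],[0,0,0],[0,0,0],[0,0,0]]'

```text
clock: 9.57
eef_pos: [0.509, 0.2885, 0.1221]
tcp_rot: [179.6, -0.5, -90.0]
contact_force: [-1.6, -11.0, -0.0]
width: 0.289
```

```bash
cat > chk.py <<'E'
from meas import *
import sys
s=env.read_state();e=s['eef_pos'];print(s['clock'],e,s['contact_force'])
p,d,m=snap('side',sys.argv[1])
for k,v in beads(p,m).items():
    print(k,[(tuple(x[2][:2].round(3)),x[1]) for x in v if np.hypot(x[2][0]-.507,x[2][1]-.258)<.08])
P=cloud(d,m);z=P[...,2];k=(z>.04)&(z<.1)&(np.hypot(P[...,0]-e[0],P[...,1]-e[1])<.02);print('rod',k.sum(),P[k].mean(0))
cv2.imwrite(f'pics/{sys.argv[1]}c.png',cv2.resize(p[230:400,120:330,::-1],None,fx=3,fy=3))
E
python3 chk.py s3
```

```text
9.575 [0.50899316 0.28845106 0.1220872 ] [ -1.57994019 -10.97418534  -0.02487084]
orange [((np.float64(0.541), np.float64(0.239)), np.int32(96)), ((np.float64(0.508), np.float64(0.215)), np.int32(129))]
blue [((np.float64(0.472), np.float64(0.237)), np.int32(38)), ((np.float64(0.532), np.float64(0.302)), np.int32(120)), ((np.float64(0.503), np.float64(0.303)), np.int32(26))]
rod 171 [0.50726719 0.28600292 0.0688097 ]
```

View pics/s3c.png

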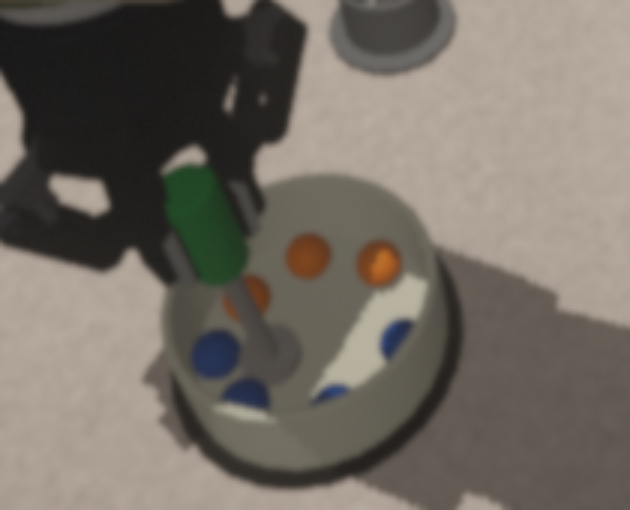

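The picture shows the foot at crop (272,352), with a blue bead squeezed between foot and wall at about 11 N. The other beads are free and one orange is just ahead. I go a bit inward to r = 27 mm and grip harder.

Call:
drive_tool --travel '[[0.0065,-0.0064,0],[0.0098,-0.0127,0],[0.0145,-0.0179,0],[0.0205,-0.0217,0],[0.0272,-0.0238,0],[0.0343,-0.0241,0],[0.0411,-0.0226,0],[0.0474,-0.0193,0]]' --rotation '[[0,0,0],[0,0,0],[0,0,0],[0,0,0],[0,0,0],[0,0,0],[0,0,0],[0,0,0]]' --grip_force 120

```text
clock: 10.62
eef_pos: [0.5273, 0.2455, 0.1221]
tcp_rot: [179.6, 0.2, -90.0]
contact_force: [-6.7, 9.5, -1.0]
width: 0.275
```

```bash
python3 chk.py s4
```

```text
10.625 [0.52731528 0.24547675 0.12211519] [-6.66797227  9.46618987 -0.96633131]
orange [((np.float64(0.542), np.float64(0.226)), np.int32(78)), ((np.float64(0.509), np.float64(0.214)), np.int32(139)), ((np.float64(0.556), np.float64(0.259)), np.int32(97))]
blue [((np.float64(0.541), np.float64(0.298)), np.int32(120)), ((np.float64(0.503), np.float64(0.302)), np.int32(74))]
rod 170 [0.52440843 0.24725001 0.06932094]
```

Call:
drive_tool --travel '[[0.0067,0.0035,0],[0.0108,0.0098,0],[0.0131,0.0171,0],[0.0134,0.0246,0],[0.0118,0.032,0],[0.0083,0.0387,0],[0.0031,0.0443,0],[-0.0032,0.0484,0]]' --rotation '[[0,0,0],[0,0,0],[0,0,0],[0,0,0],[0,0,0],[0,0,0],[0,0,0],[0,0,0]]'

```text
clock: 11.68
eef_pos: [0.4816, 0.2475, 0.1234]
tcp_rot: [-179.9, 0.0, -90.0]
contact_force: [4.6, 2.0, -0.6]
width: 0.279
```

```bash
python3 chk.py s5
```

```text
11.675 [0.4815839  0.24752723 0.12339416] [ 4.64972114  2.04898531 -0.64428294]
orange [((np.float64(0.556), np.float64(0.256)), np.int32(159)), ((np.float64(0.495), np.float64(0.214)), np.int32(113))]
blue [((np.float64(0.541), np.float64(0.296)), np.int32(154)), ((np.float64(0.503), np.float64(0.302)), np.int32(76))]
rod 153 [0.48143427 0.24989424 0.0693766 ]
```

View pics/s5c.png

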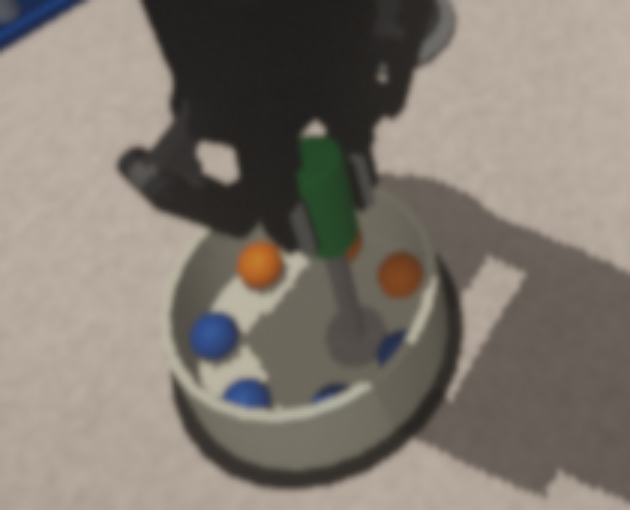

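Seven beads are still in the dish, the stirrer is upright, and one turn is done. I continue at r = 30 mm.

Call:
drive_tool --travel '[[-0.0071,0.0032,0],[-0.0149,0.0036,0],[-0.0226,0.0019,0],[-0.0295,-0.0017,0],[-0.0353,-0.007,0],[-0.0395,-0.0136,0],[-0.0418,-0.0211,0],[-0.0422,-0.0289,0]]' --rotation '[[0,0,0],[0,0,0],[0,0,0],[0,0,0],[0,0,0],[0,0,0],[0,0,0],[0,0,0]]'

```text
clock: 12.72
eef_pos: [0.5083, 0.2854, 0.122]
tcp_rot: [179.6, -0.6, -90.0]
contact_force: [-1.2, -16.2, 1.9]
width: 0.277
```

Call:
drive_tool --travel '[[0.0017,-0.0077,0],[0.0053,-0.0146,0],[0.0106,-0.0204,0],[0.0172,-0.0246,0],[0.0247,-0.0269,0],[0.0325,-0.0273,0],[0.0402,-0.0256,0],[0.0471,-0.022,0]]' --rotation '[[0,0,0],[0,0,0],[0,0,0],[0,0,0],[0,0,0],[0,0,0],[0,0,0],[0,0,0]]'

```text
clock: 13.72
eef_pos: [0.5314, 0.2429, 0.1231]
tcp_rot: [180.0, 0.2, -90.0]
contact_force: [-4.2, 10.0, -0.8]
width: 0.276
```

Call:
drive_tool --travel '[[0.0058,0.0053,0],[0.01,0.0119,0],[0.0123,0.0194,0],[0.0127,0.0272,0],[0.011,0.0349,0],[0.0074,0.0418,0],[0.0021,0.0476,0],[-0.0045,0.0518,0]]' --rotation '[[0,0,0],[0,0,0],[0,0,0],[0,0,0],[0,0,0],[0,0,0],[0,0,0],[0,0,0]]'

```text
clock: 14.72
eef_pos: [0.4843, 0.2471, 0.1251]
tcp_rot: [-179.2, 0.1, -90.0]
contact_force: [11.3, -1.4, 0.1]
width: 0.275
```

```bash
python3 chk.py s6
```

```text
14.725 [0.48427849 0.24713382 0.12513911] [11.34808818 -1.42763532  0.13260629]
orange [((np.float64(0.522), np.float64(0.214)), np.int32(79)), ((np.float64(0.554), np.float64(0.247)), np.int32(127)), ((np.float64(0.484), np.float64(0.219)), np.int32(102))]
blue [((np.float64(0.548), np.float64(0.286)), np.int32(145)), ((np.float64(0.514), np.float64(0.305)), np.int32(106))]
rod 170 [0.4818574  0.24872417 0.07043472]
```

Call:
drive_tool --travel '[[-0.0075,0.0023,0],[-0.0153,0.0027,0],[-0.023,0.001,0],[-0.0299,-0.0026,0],[-0.0357,-0.0079,0],[-0.0399,-0.0145,0],[-0.0422,-0.022,0],[-0.0426,-0.0298,0]]' --rotation '[[0,0,0],[0,0,0],[0,0,0],[0,0,0],[0,0,0],[0,0,0],[0,0,0],[0,0,0]]'

```text
clock: 15.78
eef_pos: [0.5078, 0.2858, 0.122]
tcp_rot: [179.5, -0.6, -90.0]
contact_force: [-6.8, -16.3, 3.5]
width: 0.278
```

Call:
drive_tool --travel '[[0.0017,-0.0077,0],[0.0053,-0.0146,0],[0.0106,-0.0204,0],[0.0172,-0.0246,0],[0.0247,-0.0269,0],[0.0325,-0.0273,0],[0.0402,-0.0256,0],[0.0471,-0.022,0]]' --rotation '[[0,0,0],[0,0,0],[0,0,0],[0,0,0],[0,0,0],[0,0,0],[0,0,0],[0,0,0]]'

```text
clock: 16.77
eef_pos: [0.53, 0.2427, 0.1224]
tcp_rot: [179.7, 0.1, -90.0]
contact_force: [-5.0, 2.9, -1.6]
width: 0.276
```

Call:
drive_tool --travel '[[0.0058,0.0053,0],[0.01,0.0119,0],[0.0123,0.0194,0],[0.0127,0.0272,0],[0.011,0.0349,0],[0.0074,0.0418,0],[0.0021,0.0476,0],[-0.0045,0.0518,0]]' --rotation '[[0,0,0],[0,0,0],[0,0,0],[0,0,0],[0,0,0],[0,0,0],[0,0,0],[0,0,0]]'

```text
clock: 17.77
eef_pos: [0.4816, 0.2473, 0.1241]
tcp_rot: [-179.7, 0.1, -90.0]
contact_force: [4.7, -1.7, -1.1]
width: 0.279
```

Call:
drive_tool --travel '[[-0.004,-0.007,0],[-0.008,-0.014,0],[-0.0127,-0.0222,0],[-0.0127,-0.0272,0],[-0.0127,-0.0272,0],[-0.0127,-0.0272,0]]' --rotation '[[0,0,0],[0,0,0],[0,0,0],[0,0,0],[0,0,0],[0,0,0]]'

```text
clock: 18.52
eef_pos: [0.5072, 0.2592, 0.123]
tcp_rot: [180.0, -0.0, -90.0]
contact_force: [-0.6, 0.2, -0.9]
width: 0.275
```

```bash
python3 chk.py s7
```

```text
18.525 [0.50717119 0.25921403 0.12302953] [-0.61603545  0.24132022 -0.93667821]
orange [((np.float64(0.546), np.float64(0.234)), np.int32(35)), ((np.float64(0.514), np.float64(0.214)), np.int32(97)), ((np.float64(0.478), np.float64(0.224)), np.int32(108))]
blue [((np.float64(0.554), np.float64(0.277)), np.int32(101)), ((np.float64(0.523), np.float64(0.308)), np.int32(84)), ((np.float64(0.486), np.float64(0.292)), np.int32(31))]
rod 172 [0.50340652 0.26154408 0.06924527]
```

View pics/s7c.png

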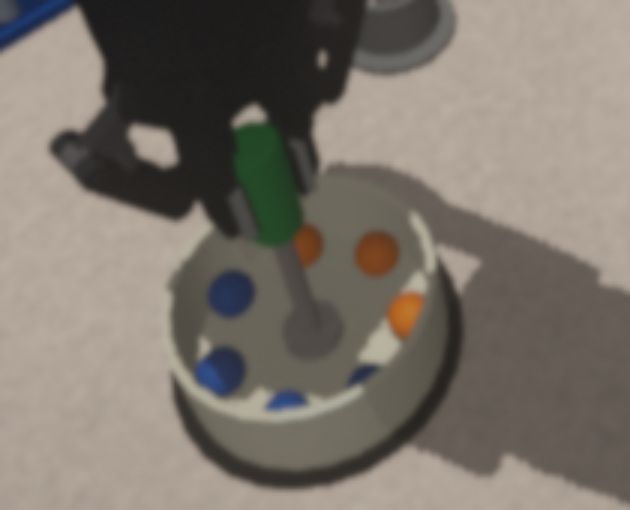

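All seven beads are in the dish, and the oranges at crop (307,243), (377,253) and (410,315) have shifted 30–40 mm. I lift out and check the tilt by depth.

Call:
drive_tool --travel '[[0,0,-0.01],[0,0,-0.03],[0,0,-0.055],[0,0,-0.08],[0,0,-0.1],[0,0,-0.113],[0,0,-0.113],[0,0,-0.113]]' --rotation '[[0,0,0],[0,0,0],[0,0,0],[0,0,0],[0,0,0],[0,0,0],[0,0,0],[0,0,0]]'

```text
clock: 19.58
eef_pos: [0.507, 0.2593, 0.2353]
tcp_rot: [179.9, -0.0, -90.0]
contact_force: [-0.6, 0.1, -0.9]
width: 0.275
```

Call:
drive_tool --travel '[[0.03,0,0],[0.07,0,0],[0.12,0,0],[0.17,0,0],[0.22,-0.005,0],[0.27,-0.035,0],[0.305,-0.075,0],[0.33,-0.112,0]]' --rotation '[[0,0,0],[0,0,0],[0,0,0],[0,0,0],[0,0,0],[0,0,0],[0,0,0],[0,0,0]]'

```text
clock: 20.58
eef_pos: [0.62, -0.0726, 0.2351]
tcp_rot: [179.9, 0.0, -90.1]
contact_force: [0.5, 0.3, -0.7]
width: 0.276
```

Call:
drive_tool --travel '[[0,0,0],[0,0,0],[0,0,0],[0,0,0]]' --rotation '[[0,0,0],[0,0,0],[0,0,0],[0,0,0]]'

```text
clock: 21.08
eef_pos: [0.6188, -0.07, 0.2365]
tcp_rot: [-180.0, -0.0, -90.0]
contact_force: [0.1, 0.1, -0.5]
width: 0.277
```

```bash
cat > tilt.py <<'E'
from meas import *
import sys
s=env.read_state();e=s['eef_pos'];print(s['clock'],e,s['contact_force'])
for n in('wrist','side'):
    p,d,m=snap(n,n+sys.argv[1]);P=cloud(d,m);z=P[...,2]
    R,t,K=np.array(m['R']),np.array(m['t']),m['mtx']
    r=np.hypot(P[...,0]-e[0],P[...,1]-e[1])
    for lo,hi in((-.13,-.095),(-.085,-.055),(-.05,-.005)):
        k=(z-e[2]>lo)&(z-e[2]<hi)&(r<.035);q=P[k];v,u=np.nonzero(k)
        c=K@(R@np.array([e[0],e[1],q[:,2].mean()])+t);c=c[:2]/c[2]
        print(n,lo,k.sum(),q.mean(0).round(4),q.min(0).round(4),q.max(0).round(4),'px err of axis',(u.mean()-c[0]).round(1),(v.mean()-c[1]).round(1))
E
python3 tilt.py 8
```

```text
21.075 [ 0.61876557 -0.07004887  0.23651992] [ 0.12041619  0.11992102 -0.49935556]
wrist -0.13 736 [ 0.622  -0.0685  0.1308] [ 0.6058 -0.0831  0.123 ] [ 0.6337 -0.0536  0.1411] px err of axis -1.8 -3.7
wrist -0.085 149 [ 0.6229 -0.0688  0.1676] [ 0.6199 -0.0737  0.1517] [ 0.6242 -0.0639  0.1813] px err of axis -1.8 -5.3
wrist -0.05 316 [ 0.6279 -0.0691  0.2185] [ 0.6213 -0.0811  0.1865] [ 0.6321 -0.0572  0.2315] px err of axis -1.6 -14.7
side -0.13 147 [ 0.6151 -0.0646  0.1311] [ 0.6031 -0.0834  0.1214] [ 0.6329 -0.0532  0.1413] px err of axis -0.5 1.9
side -0.085 72 [ 0.6159 -0.0663  0.1668] [ 0.6124 -0.0714  0.1519] [ 0.6223 -0.063   0.1812] px err of axis -0.2 1.3
side -0.05 163 [ 0.6142 -0.065   0.2132] [ 0.605  -0.0765  0.1867] [ 0.6267 -0.0554  0.2314] px err of axis -0.0 1.8
```

The stirrer is upright, with its foot at (0.619,-0.068). The stand is at (0.620,-0.072), so I shift 3 mm and lower.

Call:
drive_tool --travel '[[0.003,-0.001,0.01],[0.003,-0.001,0.03],[0.003,-0.001,0.055],[0.003,-0.001,0.08],[0.003,-0.001,0.1],[0.003,-0.001,0.109],[0.003,-0.001,0.112],[0.003,-0.001,0.112]]' --rotation '[[0,0,0],[0,0,0],[0,0,0],[0,0,0],[0,0,0],[0,0,0],[0,0,0],[0,0,0]]'

```text
clock: 22.18
eef_pos: [0.6204, -0.0738, 0.1245]
tcp_rot: [-180.0, -0.0, -90.0]
contact_force: [0.3, 0.2, -1.1]
width: 0.279
```

Call:
drive_tool --travel '[[0,0,0.001],[0,0,0.002],[0,0,0.002],[0,0,0.002]]' --rotation '[[0,0,0],[0,0,0],[0,0,0],[0,0,0]]'

```text
clock: 22.68
eef_pos: [0.6205, -0.0738, 0.123]
tcp_rot: [-179.9, -0.0, -90.0]
contact_force: [-1.3, 0.9, 4.9]
width: 0.282
```

Floor contact at 5 N. I release.

Call:
drive_tool --travel '[[0,0,0],[0,0,0],[0,0,0],[0,0,0]]' --rotation '[[0,0,0],[0,0,0],[0,0,0],[0,0,0]]' --fingers -0.3 --grip_force 20

```text
clock: 23.18
eef_pos: [0.6202, -0.0737, 0.122]
tcp_rot: [180.0, 0.0, -90.0]
contact_force: [-0.2, -0.9, -0.5]
width: 0.352
```

Call:
drive_tool --travel '[[0,0,0],[0,0,0],[0,0,0],[0,0,0],[0,0,0],[0,0,0],[0,0,0],[0,0,0]]' --rotation '[[0,0,0],[0,0,0],[0,0,0],[0,0,0],[0,0,0],[0,0,0],[0,0,0],[0,0,0]]' --fingers 1

```text
clock: 24.18
eef_pos: [0.6202, -0.0737, 0.1221]
tcp_rot: [180.0, 0.0, -90.0]
contact_force: [0.6, 0.3, 0.0]
width: 1.007
```

Call:
drive_tool --travel '[[0,0,-0.01],[0,0,-0.03],[0,0,-0.055],[0,0,-0.08],[0,0,-0.105],[0,0,-0.13],[0,0,-0.15],[0,0,-0.15]]' --rotation '[[0,0,0],[0,0,0],[0,0,0],[0,0,0],[0,0,0],[0,0,0],[0,0,0],[0,0,0]]'

```text
clock: 25.18
eef_pos: [0.6206, -0.0738, 0.2741]
tcp_rot: [-179.8, -0.1, -90.0]
contact_force: [0.6, 0.0, -1.6]
width: 1.003
```

```bash
python3 - <<'E'
from meas import *
s=env.read_state();print(s['clock'],s['eef_pos'],s['contact_force'],s['width'])
p,d,m=snap('side','s9');w=snap('wrist','w9')[0]
P=cloud(d,m);z=P[...,2];r=np.hypot(P[...,0]-.62,P[...,1]+.072)
for lo,hi in((.06,.1),(.11,.16)):
    q=P[(z>lo)&(z<hi)&(r<.04)];print(q.mean(0),q.min(0),q.max(0))
for k,v in beads(p,m).items(): print(k,[tuple(x[2][:2]) for x in v if np.hypot(x[2][0]-.507,x[2][1]-.258)<.08])
cv2.imwrite('pics/f.png',cv2.resize(np.vstack([p,w])[:,:,::-1],(480,600)))
E
```

```text
25.175 [ 0.62056304 -0.07378348  0.27408474] [ 0.56946519  0.02595119 -1.58804579] 1.0032246958887092
[ 0.61631472 -0.07009038  0.081238  ] [ 0.61238012 -0.07488037  0.06060886] [ 0.62246107 -0.06733654  0.09917748]
[ 0.61205693 -0.06592066  0.13566597] [ 0.60484511 -0.08077704  0.1100724 ] [ 0.62773619 -0.0589757   0.15996035]
orange [(np.float64(0.55), np.float64(0.2345)), (np.float64(0.5146), np.float64(0.211)), (np.float64(0.4778), np.float64(0.2246))]
blue [(np.float64(0.5551), np.float64(0.2763)), (np.float64(0.523), np.float64(0.3044))]
```

View pics/f.png

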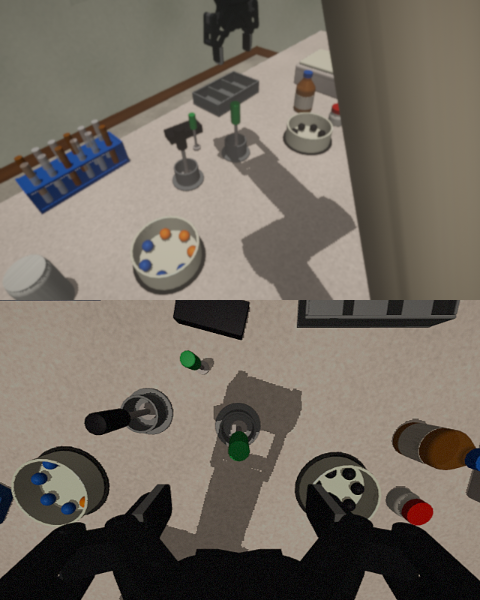

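The stirrer stands upright in its own stand, at side view (236,110) in the scaled picture. The gripper is clear, all beads are in the dish, and the look-alikes are untouched. I hand in.

```bash
python3 -c "
from bench import env
print(env.sign_off())"
```

```text
the job is handed in; nothing more can be done
None
```

I took the large green-handled stirrer from its stand and stirred the blue and orange dish for about three turns. The foot was about 3 mm above the dish floor and 27–32 mm from the centre. I then put the stirrer back in its own stand and let go, handing in at about 25 s of the 64 s allowed.

- **Last checks:** the final pictures show the stirrer upright in its stand with the gripper clear. The three orange beads are in the dish, shifted about 30–40 mm. The final detection found only two of the four blue beads, but all seven showed in the dish picture taken just after stirring.
- **What went less smoothly:** beads were at times squeezed between foot and wall, with readings up to about 18 N at the wrist. The foot therefore ran a few millimetres inside the commanded circle in places, and some beads were passed rather than pushed round. I raised the grip to 120 N partway, and the stirrer still hung upright when I checked it before putting it back.

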